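# Crimp a gas-tube ferrule and hold the magnifier in focus over it

## Task

Crimp the brass ferrule that is in the hand press: pull the lever out and down through its whole stroke to the stop, then ease it back slowly, never letting it fly, until it is fully home. Then pick up the magnifier by its handle and hold it level over the ferrule to inspect the crimp, the lens centred over it and the middle of the lens at the height of the rule stand's pointer. Finish while still holding it there, steady and touching nothing else, with the pointer and the other things on the bench left where they are.

Things in the scene. Friction and masses are not known exactly. Their poses are not given: they have to be found in the camera images.
- press: hand crimping press bolted to the bench. Its base plate is 130 mm (its x) by 260 mm (its y), 16 mm thick; origin at the centre of the plate's underside, z up. On its -y half lie the two jaws with the work between them, open to above (jaws, walls and tube are all below 77 mm); on its +y half stands the pinion housing, 114 mm high, spanning y 10 to 90 mm and x -35 to 35 mm. The lever is on the -x face of the housing
- lever (a joint): the press lever, turning about an axle along the press's x. 0 = fully home: the lever stands up, leaning outwards (towards the press's +y), 70 degrees above horizontal. It grows as the lever is pulled outwards (+y) and down, to the stop at 1.10 rad, where it is 7 degrees above horizontal; the moving jaw closes with it. A spring brings it home: 2 to 3 N at the grip when home, rising to about 12 N at the stop. Let go, it flies back
- lever_grip (a point): point on the centre line of the lever's round black grip, 172 mm from the axle; the grip is 28 mm thick and runs from 135 to 208 mm from the axle, a 13 mm thick steel arm below it
- lever_hinge (a point): the lever axle's centre in the lever's plane: at x -47, y 50, z 71 mm in the press's frame; the lever turns in the vertical plane x = -47 mm of the press
- ferrule (a point): centre of the brass ferrule (18 mm thick, 24 mm long) on the 12 mm copper tube that lies along the press's x, held between the jaws; its top is 9 mm higher than this point
- rule_stand: heavy fixed stand with an upright steel rule, 210 mm high, beyond the press (on its +x side, beside the jaws); origin under the rule on the bench, z up; base 70 x 62 mm
- pointer_tip (a point): tip of the pointer that slides on the steel rule and juts out 47 mm from it towards the press (the stand's -x); the pointer blade is 4 mm thick and this point is at mid thickness. Its height, 125 to 170 mm above the bench, marks where the middle of the lens is in focus; friction keeps it there unless it is pushed
- magnifier: loose black hand magnifier, about 0.15 kg, lying flat on the bench, 204 mm long. Origin at the centre of the lens, on the underside; z up; the handle runs along its -x. Round lens rim 68 mm across and 14 mm thick; handle 115 mm long (x -55 to -170 mm), 24 mm wide, 22 mm high, flat sides, all resting on the bench
- lens (a point): middle of the lens: on the magnifier's origin axis, 7 mm above its underside
- handle (a point): point on the magnifier's handle to take hold of: 90 mm from the lens centre along -x, 11 mm above the underside (mid height)
- gauge: bystander, to be left alone: round pressure gauge, 64 mm across, 29 mm high, lying face up
- y_piece: bystander, to be left alone: plastic Y-shaped breathing-tube connector, about 100 mm long, 26 mm high
- filter: bystander, to be left alone: white round breathing filter, 75 mm across, 44 mm high, port upwards
- elbow: bystander, to be left alone: small brass elbow fitting, 38 mm high
- wrench: bystander, to be left alone: open-ended wrench, 160 mm long
- jar: bystander, to be left alone: clear plastic water-trap jar with a lid, 64 mm across, 85 mm high
- collar: bystander, to be left alone: loose brass collar, 28 mm across, 22 mm high, standing
- tray: bystander, to be left alone: grey tray of spare fittings, 150 x 110 x 35 mm
There are look-alikes about, which are no part of the job. What is shaped like the magnifier but green or pink is not meant.

How it is judged:
On the way, in this order (a step that is already met when the one before it is completed fails the run):
1. the lever is pulled down to its stop, closing the jaws (value of joint lever above 1.04 rad), for 0.2 s.
2. the lever is back home (value of joint lever below 0.07 rad), for 0.3 s.
At the end, for the whole second after the job is handed in: the gripper holds the magnifier still (under 20 mm/s), level within 0.1 rad (6 degrees), the lens centre within 12 mm sideways of the ferrule's centre and within 7 mm of the pointer tip's height, the magnifier touching neither the press nor the rule stand; the lever is home (under 0.07 rad) (z of lens in the frame of pointer_tip between -0.007 and 0.007 m and horizontal distance between lens and ferrule below 0.012 m and angle between magnifier's own z axis and vertical below 0.1 rad and contact force between the fingers and magnifier above 1 N and contact force between magnifier and press below 0.2 N and contact force between magnifier and rule_stand below 0.2 N and linear speed of magnifier below 0.02 m/s and value of joint lever below 0.07 rad); the arm keeps its last pose, push and grip.
It fails at once if the lever flies back (faster than 1.5 rad/s, 0.26 m/s at the grip, while more than 0.12 rad from home) (velocity of joint lever below -1.5 rad/s and value of joint lever above 0.12 rad).
It fails at once if the pointer is pushed off its height (5 mm) (distance of pointer_tip from where it was at the start of the episode above 0.005 m).
It fails at once if a bystander is moved by more than 30 mm (distance of any of gauge, y_piece, filter, elbow, wrench, jar, collar, tray from where it was at the start of the episode above 0.03 m).
It also fails if it takes over 61 s, if anything falls off the work surface, if the arm or the gripper's body presses on something with over 40 N, if the wrist force passes 120 N, or if a joint passes its speed limit or range.

## Robot

A 6-joint arm with a two-finger parallel gripper is mounted at the origin on the work surface. World frame = base frame: x ahead of the robot, y to its left, z up, the work surface at z = 0. Lengths are in m, angles in rad, forces in N, time in s.
With the tool pointing down it reaches from about 0.35 to 0.725 m from the base axis. Payload 6 kg.
Tool frame: the origin (TCP) lies between the finger pads; the fingertips stand 25 mm ahead of it and the grasp point (between the pads) lies 6 mm ahead of it; x points along the fingers, y is the direction in which the jaws open and shut, and the axes are right-handed (so a half turn about x gives the same grasp; the last joint's range is limited). The gripper opens to 85 mm and grips with 20 to 120 N. Pads are 22 mm wide; open, the fingers measure 114 mm over their backs; the gripper's body (76 mm by 85 mm) begins 54 mm behind the grasp point. The pads swing forward as they close: fully open they stand 13 mm farther back than shut.
Start: joints at [-1.014, 0.04, 0.085, 0, -1.615, -0.334], TCP at [0.133, -0.585, 0.256] pointing down, gripper open.
Joint ranges: [-2.56, 2.56], [-1.29, 2.01], [-1.08, 1.49], [-3.29, 1.98], [-2.81, -0.18], [-2.99, 2.99]. Speed limits (rad/s): [2.57, 2.57, 3.01, 3.14, 3.14, 3.14].

## Interface

Orientations are given as a unit quaternion [w, x, y, z].
In Python, from station import arm, imaging gives the robot as it stands.
- The arm moves only by the tool apply_moves, never from a script. Its argument "targets" is a list of rows, each a list of 7 numbers: the shift along the tool's x, y, z in cm, then the turn, a rotation vector about the tool's x, y, z in rad, then the opening, from 0 (shut) to 1 (fully open). In form: [[tx, ty, tz, wx, wy, wz, fingers], ...]. A call has exactly 8 rows; each row is the pose to reach, as a shift and turn from the pose commanded when the call began, along the tool's axes at that moment; what a row does not reach only later rows make up. A row lasts 1/12 s, in which the tool goes at most 41.7 mm and 7.16 degrees, less where a joint would pass 70% of its speed; a pose out of reach is approached as far as the arm can. A call with a gripper value outside its range is refused whole. The fingers move at their own pace and stop on an object; "grip_force" is the grip in N (left out, the last holds). Time passes only in rows, so rows that repeat a pose let the fingers close, or fill a call up. It gives the time, the measured TCP pose, the force and the opening at its end, in the units of the state.
- arm.get_obs(): the state, without advancing time (a new reading comes with each control period).
- imaging.camera(name): name is "scene" or "top" or "wrist"; returns the picture (400x640x3 uint8, blue, green, red); there is no depth.
- imaging.get_calibration(name): a dict with "fovy" (degrees; the focal length in pixels is half the picture's height over the tangent of half this angle, whatever the lens; pixels are square), "cx", "cy" (the principal point, pixels), "camera_from_world" (4x4, takes a point from world to camera coordinates). Camera axes: x right, y up, looking along -z (the intrinsics and any distortion apply to the point x, -y, -z); pixel columns grow to the right and rows downward; lengths in m; the calibration is good to about 2 mm. A picture is of the moment at which its call begins: read the wrist's pose just before it. get_calibration takes no time and is no camera call; for the wrist camera it gives the pose at the moment of the call.
- arm.job_done(): hands the job in, once; it reports no verdict.
Trained networks look in the newest picture that a camera, given by its name, has taken for a name from the list of things; names that differ only in an ending like _2 or _b are one class to them, and where a whole thing is asked for, a point or a joint stands for the part that bears it (a point fixed in the world has none). Each returns a list of dicts, best first, with "confidence" (0 to 1); they miss things now and then, are a little off and sometimes report something else, mostly with a low value. They report only what shows in the picture. A call takes as long as a camera call. They do not tell look-alikes from the thing itself.
- imaging.masks_of(query, camera): "mask" (400x640 bool, what is visible of it) and "bbox" ([left, top, right, bottom] in pixels, round what is visible of it).
The state is a dict: "t": time; "qpos": joint angles; "qd": joint speeds; "joint_torque": joint torques, N m; "eef_pos": TCP position; "tcp_rot": TCP orientation; "force": force on the tool from outside, world axes, zero at the start; "ft_torque": the same for the moment, N m; "finger_gap": opening from 0.0 (shut) to 1.0 (fully open).
Only numpy, scipy, OpenCV 4.12 (cv2) and the standard library are available. Lean on these libraries where they do the work, as an engineer would, in place of code of your own. Each camera call takes 0.05 s, during which the arm holds its last target. There are 200 camera calls.

## Working session

There is one attempt and no reset: what is moved stays moved. The work goes in short steps, Python scripts to look and compute and a tool call to move; the robot and the scene stay as the last step left them, time stands still between calls to the robot, and variables do not carry over. Pictures are saved under pics/ and viewed, about 8 in all and at most 12, crops included, and the job is handed in when it is done.

Besides the shell and the picture viewer there is one more tool, called after "Call:" as a command line: name --pt "numbers of a row" for each row, then --argument value for the rest. apply_moves: Moves the arm, as the interface text tells. Its arguments: {"type":"object","properties":{"targets":{"type":"array","items":{"type":"array","items":{"type":"number"}}},"grip_force":{"type":"number"}},"required":["targets"]}

```bash
ls; mkdir -p pics; python3 - <<'E'
from station import arm, imaging
import cv2, numpy as np
for n in ("scene","top"):
    cv2.imwrite(f"pics/{n}0.png", imaging.camera(n))
    c=imaging.get_calibration(n); print(n,c)
print(arm.get_obs())
for n in ("scene","top"):
  for q in ("press","lever_grip","ferrule","rule_stand","pointer_tip","magnifier","handle","lens"):
    for d in imaging.masks_of(q,n)[:4]:
        m=d["mask"]; ys,xs=np.nonzero(m)
        print(n,q,round(d["confidence"],2),np.round(d["bbox"]),round(xs.mean(),1),round(ys.mean(),1),m.sum())
E
```

```text
pics
scene {'fovy': 46.07366239823035, 'cx': 325.6803291251013, 'cy': 200.101260787771, 'camera_from_world': array([[ 0.78782891,  0.61569507, -0.01565847, -0.38834926],
       [-0.34556038,  0.46293025,  0.81626197,  0.01709465],
       [ 0.50981725, -0.63766383,  0.57746966, -1.78975519],
       [ 0.        ,  0.        ,  0.        ,  1.        ]])}
top {'fovy': 57.14274166267529, 'cx': 316.068470024963, 'cy': 194.44744297625206, 'camera_from_world': array([[ 0.00292158, -0.99988912, -0.01460166,  0.03298195],
       [ 0.99708646,  0.00179977,  0.07625841, -0.50123746],
       [-0.07622368, -0.01478191,  0.99698117, -1.21442922],
       [ 0.        ,  0.        ,  0.        ,  1.        ]])}
{'t': 0.1, 'qpos': array([-1.01430991e+00,  4.07440400e-02,  8.39074025e-02, -4.25613885e-04,
       -1.61548674e+00, -3.33723719e-01]), 'qd': array([ 0.00207582, -0.0014648 ,  0.00384445,  0.00255365,  0.00264799,
        0.00031687]), 'joint_torque': array([-4.44740639e-03, -3.69342649e+01,  3.48282588e+01,  6.95185974e+00,
       -4.57537230e-03, -4.78398164e-06]), 'eef_pos': array([ 0.1325
[... 1303 characters left out ...]
92 [332. 130. 349. 152.] 339.0 141.4 426
top pointer_tip 0.45 [336. 133. 353. 146.] 341.9 137.7 98
top pointer_tip 0.15 [178. 178. 202. 204.] 189.3 192.3 371
top magnifier 0.97 [254. 224. 309. 266.] 287.1 246.4 610
top magnifier 0.86 [408. 159. 450. 213.] 429.5 182.0 654
top magnifier 0.59 [404. 227. 437. 289.] 420.0 261.0 694
top handle 0.94 [410. 159. 453. 211.] 429.2 181.5 676
top handle 0.7 [258. 224. 308. 266.] 287.3 246.8 584
top handle 0.62 [406. 224. 433. 288.] 420.2 260.6 648
top handle 0.27 [182. 124. 230. 176.] 204.6 147.4 1565
top lens 0.96 [407. 225. 436. 285.] 420.2 260.8 731
top lens 0.92 [407. 156. 451. 212.] 428.6 180.6 656
top lens 0.71 [258. 227. 306. 268.] 286.0 246.0 588
```

```bash
python3 - <<'E'
import cv2
a=cv2.imread("pics/scene0.png")[140:350,170:480]; cv2.imwrite("pics/s1.png",cv2.resize(a,None,fx=2.58,fy=2.58,interpolation=cv2.INTER_CUBIC))
a=cv2.imread("pics/top0.png")[100:300,160:470]; cv2.imwrite("pics/t1.png",cv2.resize(a,None,fx=2.58,fy=2.58,interpolation=cv2.INTER_CUBIC))
E
```

```text
(no output)
```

View pics/s1.png

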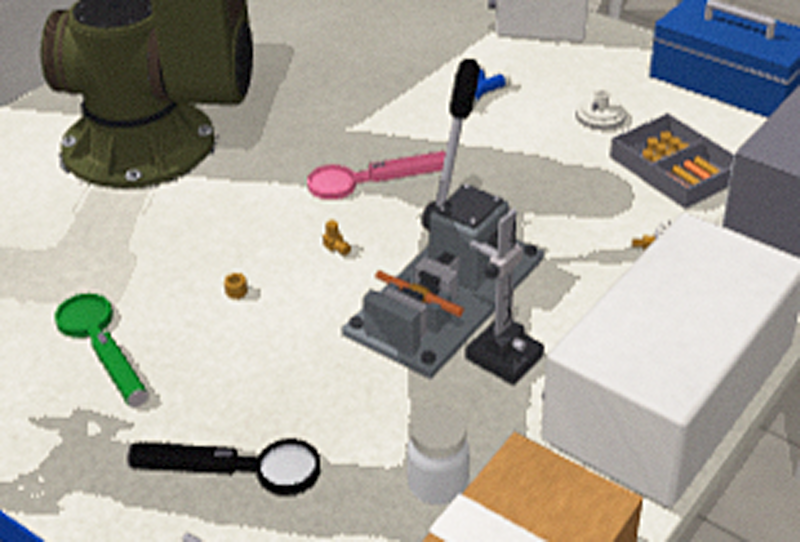

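View pics/t1.png

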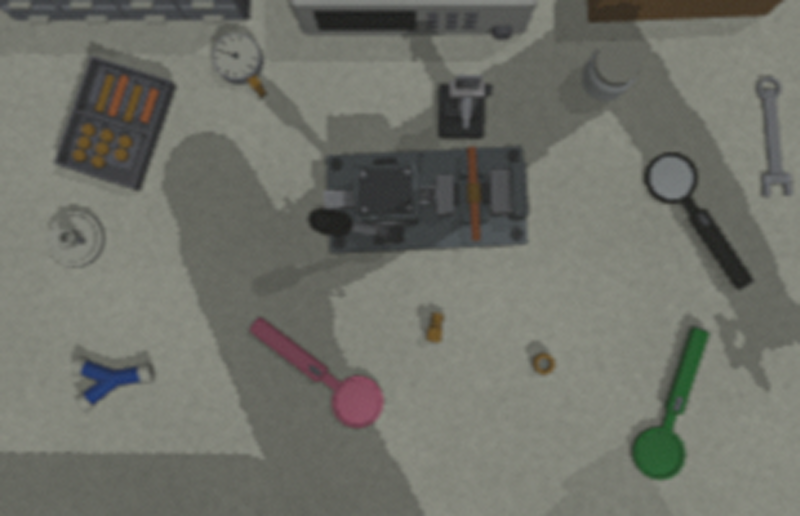

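The scene view shows the press with its lever up (grip at crop 465,88), the rule stand at (505,300) and the black magnifier at (225,462). In the top view the press corners are near (330,157), (522,148), (527,241) and (328,252). The magnifier lens is at (670,178), with its handle end at (742,282). The green and pink ones are look-alikes.

```bash
cat > h.py <<'E'
import numpy as np
from station import arm, imaging
from scipy.optimize import least_squares
from scipy.spatial.transform import Rotation as R
def cal(n):
    c=imaging.get_calibration(n); f=200/np.tan(np.radians(c["fovy"])/2); return f,c["cx"],c["cy"],np.array(c["camera_from_world"])
def proj(c,P):
    f,cx,cy,T=c; p=np.atleast_2d(P)@T[:3,:3].T+T[:3,3]; return np.c_[cx+f*p[:,0]/-p[:,2], cy-f*p[:,1]/-p[:,2]]
def ray(c,u,v):
    f,cx,cy,T=c; d=T[:3,:3].T@np.array([(u-cx)/f,-(v-cy)/f,-1]); return -T[:3,:3].T@T[:3,3], d
def plane(c,u,v,z):
    o,d=ray(c,u,v); return o+d*(z-o[2])/d[2]
def tri(obs):
    A=np.zeros((3,3));b=np.zeros(3)
    for c,u,v in obs:
        o,d=ray(c,u,v); d=d/np.linalg.norm(d); M=np.eye(3)-np.outer(d,d); A+=M;b+=M@o
    return np.linalg.solve(A,b)
def tool():
    o=arm.get_obs(); q=o["tcp_rot"]; return o, R.from_quat([q[1],q[2],q[3],q[0]])
E
python3 - <<'E'
from h import *
t=cal("top"); s=cal("scene")
T=lambda x,y:(160+x/2.58,100+y/2.58); S=lambda x,y:(170+x/2.58,140+y/2.58)
print("cams",[(-c[3][:3,:3].T@c[3][:3,3]).round(3) for c in (t,s)])
for p in [(330,157),(522,148),(527,241),(328,252)]: print("plate",plane(t,*T(*p),.016).round(4))
for p in [(343,330),(433,375)]: print("plate S",plane(s,*S(*p),.016).round(4))
# press pose fit: corners + grip
L=np.array([[65,130,16],[65,-130,16],[-65,-130,16],[-65,130,16]])/1e3
tp=np.array([T(*p) for p in [(330,157),(522,148),(527,241),(328,252)]])
sp=np.array([S(343,330),S(433,375),S(545,255)])
def W(x,P): return P@R.from_euler('z',x[2]).as_matrix().T+[x[0],x[1],0]
f=lambda x:np.r_[(proj(t,W(x,L))-tp).ravel(),(proj(s,W(x,L))[[2,1,0]]-sp).ravel()]
r=least_squares(f,[.6,0,0]); print("press",r.x.round(4),r.fun.round(1))
a=np.radians(70)
G=np.array([[-47,50+172*np.cos(a),71+172*np.sin(a)],[-47,50,71]])/1e3
g=W(r.x,G); print("grip,hinge",g.round(4),proj(t,g).round(1),proj(s,g).round(1))
print("grip tri",tri([(t,*T(330,221)),(s,*S(465,88))]).round(4))
print("ferrule tri",tri([(t,*T(474,193)),(s,*S(421,293))]).round(4))
print("ptr tri",tri([(t,*T(466,127)),(s,*S(472,247))]).round(4))
print("lens",plane(t,*T(670,178),.012).round(4),plane(s,*S(289,466),.012).round(4))
print("hend",plane(t,*T(742,282),.02).round(4),plane(s,*S(130,457),.012).round(4))
o,q=tool(); print(q.as_matrix().round(3))
E
```

```text
cams [array([0.407, 0.016, 1.249]), array([ 1.224, -0.91 ,  1.013])]
plate [0.6157 0.1302 0.016 ]
plate [ 0.6277 -0.1222  0.016 ]
plate [ 0.5052 -0.1279  0.016 ]
plate [0.4903 0.1317 0.016 ]
plate S [ 0.5088 -0.1327  0.016 ]
plate S [ 0.6377 -0.1272  0.016 ]
press [0.5623 0.0019 0.0507] [-1.4 -1.4  0.7 -1.8  1.   0.4  1.  -0.1 -0.9 -0.9 -0.6 -1.1  0.1 -1.8]
grip,hinge [[0.5098 0.1082 0.2326]
 [0.5128 0.0495 0.071 ]] [[288.4 185.5]
 [311.1 189.6]] [[350.2 174.1]
 [339.6 224.6]]
grip tri [0.5093 0.1095 0.2318]
ferrule tri [ 0.5649 -0.056   0.0496]
ptr tri [ 0.6296 -0.0424  0.1436]
lens [ 0.5887 -0.3161  0.012 ] [ 0.5937 -0.3209  0.012 ]
hend [ 0.4523 -0.404   0.02  ] [ 0.4508 -0.4143  0.012 ]
[[-0.    -0.221  0.975]
 [ 0.     0.975  0.221]
 [-1.     0.    -0.   ]]
```

```bash
cat >> h.py <<'E'
def Rt(head,tilt=0):
    """tool pointing down, tool y at heading (deg)"""
    h=np.radians(head); x=np.array([0,0,-1.]); y=np.array([np.cos(h),np.sin(h),0]); return np.c_[x,y,np.cross(x,y)]
def row(p,head,base=None):
    o,q=tool(); M=q.as_matrix() if base is None else base[1]; p0=o["eef_pos"] if base is None else base[0]
    return np.r_[100*M.T@(np.array(p)-p0), R.from_matrix(M.T@Rt(head)).as_rotvec()].round(2 if 0 else 3)
E
python3 - <<'E'
from h import *
print(row([.42,-.2,.35],160)); print(row([.51,.108,.35],182.9))
E
```

```text
[-9.371 31.213 36.54  -0.999  0.    -0.   ]
[-9.369 59.264 52.122 -1.399  0.    -0.   ]
```

Call:
apply_moves --pt "-4 0 0 0 0 0 1" --pt "-8 2 3 -0.1 0 0 1" --pt "-9.4 5 6 -0.2 0 0 1" --pt "-9.4 8 9 -0.3 0 0 1" --pt "-9.4 11 12 -0.4 0 0 1" --pt "-9.4 13.5 15 -0.5 0 0 1" --pt "-9.4 16 18 -0.6 0 0 1" --pt "-9.4 18.5 21 -0.7 0 0 1" --grip_force 80

```text
t: 1.57
eef_pos: [0.2931, -0.3617, 0.3507]
tcp_rot: [0.633, -0.317, 0.632, 0.316]
force: [0.6, 0.7, 0.0]
finger_gap: 0.997
```

```bash
python3 - <<'E'
from h import *
o,q=tool(); print(o["t"],o["eef_pos"],o["qpos"].round(3)); print(row([.51,.108,.35],182.9))
E
```

```text
1.5667 [ 0.29311051 -0.36168439  0.35068023] [-0.454 -0.286 -0.039 -0.    -1.817 -0.189]
[ 7.1000e-02  1.0829e+01  5.0588e+01 -6.9400e-01 -0.0000e+00  1.0000e-03]
```

Call:
apply_moves --pt "0 1.0 4 -0.08 0 0 1" --pt "0 2 8 -0.16 0 0 1" --pt "0 3 12 -0.24 0 0 1" --pt "0 4 16 -0.32 0 0 1" --pt "0 5 20 -0.4 0 0 1" --pt "0 6 24 -0.46 0 0 1" --pt "0 7 28 -0.52 0 0 1" --pt "0 8 32 -0.57 0 0 1"

```text
t: 2.23
eef_pos: [0.4221, -0.0579, 0.3509]
tcp_rot: [0.519, -0.481, 0.518, 0.481]
force: [1.1, -0.9, 0.7]
finger_gap: 1.0
```

```bash
python3 - <<'E'
from h import *
o,q=tool(); print(o["t"],o["eef_pos"],o["qpos"].round(3)); print(row([.51,.108,.35],182.9))
E
```

```text
2.2333 [ 0.42210053 -0.05791067  0.35091046] [ 0.343 -0.393 -0.119 -0.    -1.844 -0.417]
[ 1.1500e-01 -7.5310e+00  1.7199e+01 -1.2500e-01  1.0000e-03  2.0000e-03]
```

Call:
apply_moves --pt "0 -1.5 3.5 -0.03 0 0 1" --pt "0 -3 7 -0.06 0 0 1" --pt "0 -4.5 10.5 -0.09 0 0 1" --pt "0 -6 14 -0.12 0 0 1" --pt "0 -7.5 17.2 -0.125 0 0 1" --pt "0 -7.5 17.2 -0.125 0 0 1" --pt "0 -7.5 17.2 -0.125 0 0 1" --pt "0 -7.5 17.2 -0.125 0 0 1"

```text
t: 2.9
eef_pos: [0.5102, 0.1056, 0.3503]
tcp_rot: [-0.488, 0.512, -0.488, -0.512]
force: [-0.0, -0.1, -0.3]
finger_gap: 1.001
```

```bash
python3 - <<'E'
from h import *
import cv2
o,q=tool(); print(o["t"],o["eef_pos"],o["qpos"].round(3)); 
c=cal("wrist"); im=imaging.camera("wrist"); print("cam",(-c[3][:3,:3].T@c[3][:3,3]).round(4))
L=np.array([[65,-130,16],[-65,-130,16],[-47,50,71],[-47,50+172*np.cos(1.2217),71+172*np.sin(1.2217)],[-47,50+208*np.cos(1.2217),71+208*np.sin(1.2217)],[-65,130,16],[65,130,16]])/1e3
P=L@R.from_euler('z',.0507).as_matrix().T+[.5623,.0019,0]
P=np.r_[P,[[.5649,-.056,.0496],[.6296,-.0424,.1436]]]
pp=proj(c,P); print(pp.round(1))
for u,v in pp: cv2.circle(im,(int(round(u)),int(round(v))),3,(255,0,255),1)
cv2.imwrite("pics/w1.png",im)
E
```

```text
2.9 [0.51015468 0.10555446 0.35033172] [ 0.591 -0.138  0.085  0.    -1.794 -0.544]
cam [0.5139 0.0363 0.4671]
[[222.3 -49.4]
 [340.2 -50. ]
 [324.6 120.1]
 [325.2 215.1]
 [325.5 250.5]
 [338.6 181.7]
 [239.  182.2]
 [280.5  15.3]
 [187.4   0.8]]
```

View pics/w1.png

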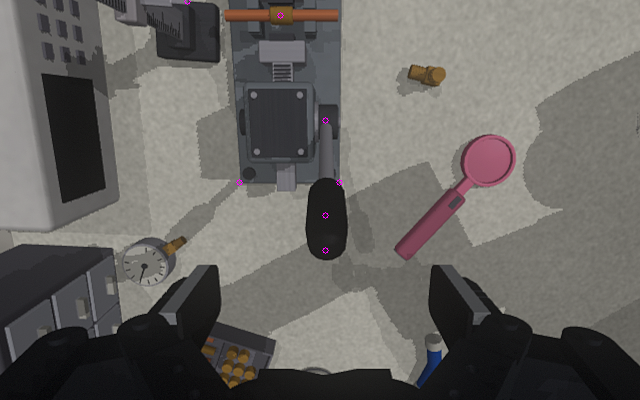

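Call:
apply_moves --pt "3 0 0.25 0 0 0 1" --pt "6 0 0.25 0 0 0 1" --pt "9 0 0.25 0 0 0 1" --pt "11.4 0 0.25 0 0 0 1" --pt "11.4 0 0.25 0 0 0 1" --pt "11.4 0 0.25 0 0 0 0.4" --pt "11.4 0 0.25 0 0 0 0.2" --pt "11.4 0 0.25 0 0 0 0" --grip_force 80

```text
t: 3.62
eef_pos: [0.5108, 0.108, 0.2392]
tcp_rot: [-0.49, 0.512, -0.487, -0.511]
force: [-0.7, -0.2, 0.8]
finger_gap: 0.603
```

Call:
apply_moves --pt "0 0 0 0 0 0 0" --pt "0 0 0 0 0 0 0" --pt "0 0 0 0 0 0 0" --pt "0 0 0 0 0 0 0" --pt "0 0 0 0 0 0 0" --pt "0 0 0 0 0 0 0" --pt "0 0 0 0 0 0 0" --pt "0 0 0 0 0 0 0"

```text
t: 4.28
eef_pos: [0.5088, 0.1081, 0.2385]
tcp_rot: [0.488, -0.511, 0.488, 0.512]
force: [-11.5, 0.7, 9.7]
finger_gap: 0.312
```

```bash
python3 - <<'E'
from h import *
o,q=tool(); p=o["eef_pos"]; print(o["t"],p,o["force"],o["ft_torque"],o["finger_gap"],o["qpos"].round(3))
a0=np.radians(70); C=np.array([.5128,.0495,.071]); M=q.as_matrix()
d=np.array([-.0507,.9987,0])
g=p+6e-3*M[:,0]; v=g-C; print("radius",np.hypot(v@d,v[2]),"ang",np.degrees(np.arctan2(v[2],v@d)))
E
```

```text
4.2833 [0.50880772 0.1081174  0.2384808 ] [-11.48900386   0.72245248   9.73401971] [ 0.4491079   4.09065328 -0.13723298] 0.3123803701610565 [ 5.960e-01 -1.740e-01 -1.510e-01 -1.000e-03 -1.595e+00 -5.480e-01]
radius 0.17183464695047093 ang 70.00883574658437
```

Call:
apply_moves --pt "0.45 0.1 1.11 0 0 0 0" --pt "0.98 0.1 2.19 0 0 0 0" --pt "1.58 0.1 3.23 0 0 0 0" --pt "2.25 0.1 4.23 0 0 0 0" --pt "2.99 0.1 5.17 0 0 0 0" --pt "3.79 0.1 6.07 0 0 0 0" --pt "4.65 0.1 6.9 0 0 0 0" --pt "5.57 0.1 7.67 0 0 0 0"

```text
t: 4.95
eef_pos: [0.5051, 0.185, 0.1844]
tcp_rot: [-0.488, 0.512, -0.487, -0.511]
force: [-12.9, -1.5, 15.2]
finger_gap: 0.317
```

```bash
cat > st.py <<'E'
from h import *
o,q=tool(); p=o["eef_pos"]; print(o["t"],p,o["force"].round(1),o["ft_torque"].round(2),o["finger_gap"],o["qpos"].round(3))
C=np.array([.5128,.0495,.071]); M=q.as_matrix(); print(M.round(3).tolist())
d=np.array([-.0507,.9987,0])
g=p+6e-3*M[:,0]; v=g-C; print("radius",np.hypot(v@d,v[2]),"ang",np.degrees(np.arctan2(v[2],v@d)))
E
python3 st.py
```

```text
4.95 [0.50512588 0.18503766 0.18437055] [-12.9  -1.5  15.2] [-0.77  3.89 -0.05] 0.31742390677187 [ 7.260e-01 -1.240e-01 -2.050e-01  1.000e-03 -1.488e+00 -6.780e-01]
[[0.002, -0.999, -0.048], [0.0, -0.048, 0.999], [-1.0, -0.002, 0.0]]
radius 0.17308012039598314 ang 38.34182875328206
```

Call:
apply_moves --pt "0.97 0.2 0.7 0 0 0 0" --pt "1.99 0.2 1.34 0 0 0 0" --pt "3.05 0.2 1.91 0 0 0 0" --pt "4.15 0.2 2.39 0 0 0 0" --pt "5.28 0.2 2.8 0 0 0 0" --pt "6.43 0.2 3.14 0 0 0 0" --pt "7.6 0.2 3.38 0 0 0 0" --pt "8.6 0.2 3.5 0 0 0 0"

```text
t: 5.62
eef_pos: [0.5033, 0.2232, 0.0993]
tcp_rot: [-0.491, 0.512, -0.484, -0.512]
force: [-9.6, 10.0, 17.1]
finger_gap: 0.32
```

```bash
python3 st.py
```

```text
5.6167 [0.50330584 0.22319768 0.09928168] [-9.6 10.  17.1] [2.57 2.94 0.03] 0.31980051228125556 [ 0.782 -0.06  -0.302 -0.    -1.32  -0.733]
[[0.006, -0.999, -0.05], [0.007, -0.05, 0.999], [-1.0, -0.007, 0.006]]
radius 0.17541258988505576 ang 7.2977634725138945
```

Call:
apply_moves --pt "0.3 0 -0.1 0 0 0 0" --pt "0.6 0 -0.1 0 0 0 0" --pt "0.8 0 -0.1 0 0 0 0" --pt "0.8 0 -0.1 0 0 0 0" --pt "0.8 0 -0.1 0 0 0 0" --pt "0.8 0 -0.1 0 0 0 0" --pt "0.8 0 -0.1 0 0 0 0" --pt "0.8 0 -0.1 0 0 0 0"

```text
t: 6.28
eef_pos: [0.5033, 0.2238, 0.0921]
tcp_rot: [0.491, -0.512, 0.483, 0.513]
force: [-11.0, 14.6, 17.8]
finger_gap: 0.311
```

```bash
python3 st.py; python3 - <<'E'
from h import *
import cv2
im=imaging.camera("scene")[140:290,260:440]; cv2.imwrite("pics/s2.png",cv2.resize(im,None,fx=4,fy=4,interpolation=cv2.INTER_CUBIC))
E
```

```text
6.2833 [0.50330413 0.22383323 0.09212736] [-11.   14.6  17.8] [4.18 3.26 0.13] 0.31078290186130786 [ 0.782 -0.056 -0.311 -0.002 -1.304 -0.731]
[[0.007, -0.999, -0.051], [0.01, -0.051, 0.999], [-1.0, -0.007, 0.01]]
radius 0.17529939493762972 ang 4.950609451042194
```

View pics/s2.png

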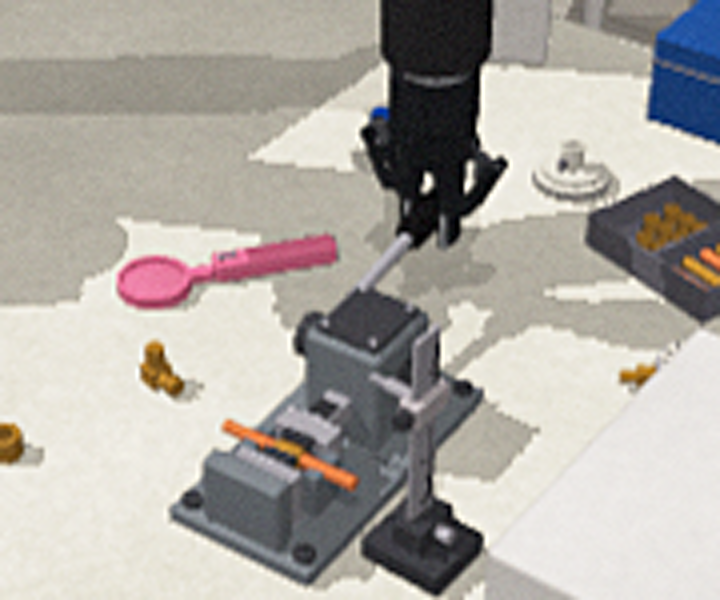

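Call:
apply_moves --pt "0.2 0 0 0 0 0 0" --pt "0.4 0 0 0 0 0 0" --pt "0.5 0 0 0 0 0 0" --pt "0.5 0 0 0 0 0 0" --pt "0.5 0 0 0 0 0 0" --pt "0.5 0 0 0 0 0 0" --pt "0.5 0 0 0 0 0 0" --pt "0.5 0 0 0 0 0 0"

```text
t: 7.0
eef_pos: [0.5033, 0.2241, 0.0882]
tcp_rot: [0.492, -0.512, 0.483, 0.513]
force: [-13.9, 14.8, 21.8]
finger_gap: 0.313
```

```bash
python3 st.py; python3 - <<'E'
from h import *
import cv2
o,q=tool(); c=cal("wrist"); im=imaging.camera("wrist")
d=np.array([-.0507,.9987,0]); C=np.array([.5128,.0495,.071])
s=cal("scene")
for a in (4,7,10,14):
    e=d*np.cos(np.radians(a))+np.array([0,0,np.sin(np.radians(a))])
    P=np.array([C+e*r for r in (.06,.1,.13,.172,.208)]); print(a,"scene crop",((proj(s,P)-[260,140])*4).round(0).tolist())
    P2=np.array([C+e*.208]); print("  wrist",proj(c,P2).round(1))
cv2.imwrite("pics/w2.png",im)
E
```

```text
7.0 [0.50332471 0.22409475 0.08824323] [-13.9  14.8  21.8] [4.18 4.53 0.08] 0.31267522392705677 [ 0.782 -0.054 -0.316 -0.002 -1.296 -0.731]
[[0.007, -0.999, -0.051], [0.01, -0.051, 0.999], [-1.0, -0.008, 0.01]]
radius 0.17526873066920523 ang 3.6781235830267276
4 scene crop [[359.0, 297.0], [384.0, 271.0], [403.0, 252.0], [429.0, 225.0], [450.0, 204.0]]
  wrist [[324.1 368.2]]
7 scene crop [[359.0, 295.0], [384.0, 266.0], [403.0, 246.0], [429.0, 217.0], [450.0, 194.0]]
  wrist [[323.9 386.7]]
10 scene crop [[358.0, 292.0], [384.0, 262.0], [403.0, 240.0], [428.0, 210.0], [450.0, 185.0]]
  wrist [[323.6 406.9]]
14 scene crop [[358.0, 288.0], [383.0, 256.0], [402.0, 232.0], [427.0, 200.0], [448.0, 172.0]]
  wrist [[323.1 437.5]]
```

View pics/w2.png

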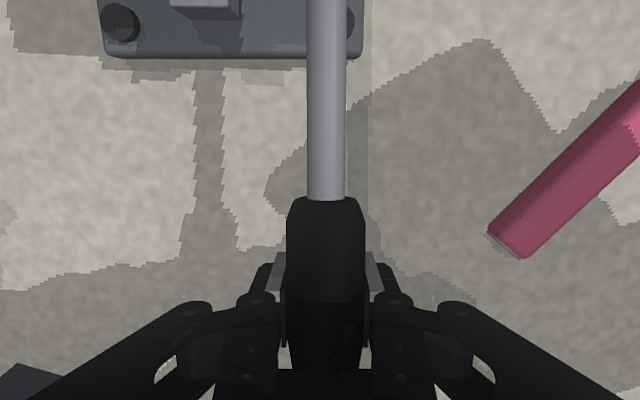

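```bash
python3 - <<'E'
from h import *
c=cal("wrist"); d=np.array([-.0507,.9987,0]); C=np.array([.5128,.0495,.071]); x=np.array([.9987,.0507,0])
for a in (3,7,11,15,20):
    t=np.radians(a); e=d*np.cos(t)+np.array([0,0,np.sin(t)]); n=-d*np.sin(t)+np.array([0,0,np.cos(t)])
    A=proj(c,np.array([C+e*.134+x*.0065,C+e*.134-x*.0065,C+e*.155+x*.014,C+e*.155-x*.014,C+e*.135+n*.008]))
    print(a,"arm width",abs(A[0,0]-A[1,0]).round(1),"grip width",abs(A[2,0]-A[3,0]).round(1),"start v",A[4,1].round(1))
E
python3 - <<'E'
import cv2,numpy as np
im=cv2.imread("pics/w2.png").astype(int)
for v in (185,230): print(v,im[v,275:375,1].tolist())
E
```

```text
3 arm width 35.4 grip width 73.4 start v 194.3
7 arm width 38.1 grip width 79.7 start v 197.4
11 arm width 41.2 grip width 87.2 start v 198.7
15 arm width 45.0 grip width 96.4 start v 197.9
20 arm width 50.9 grip width 111.1 start v 192.5
185 [131, 131, 133, 135, 134, 134, 133, 133, 131, 130, 130, 127, 129, 129, 130, 131, 131, 133, 130, 130, 129, 130, 128, 131, 129, 130, 131, 132, 132, 134, 136, 127, 77, 79, 87, 92, 94, 100, 102, 106, 108, 113, 115, 118, 120, 121, 126, 127, 129, 131, 134, 136, 135, 137, 140, 137, 139, 140, 141, 138, 137, 133, 129, 129, 128, 124, 122, 118, 104, 100, 128, 124, 121, 106, 107, 108, 110, 110, 111, 112, 112, 113, 115, 115, 115, 115, 116, 117, 116, 116, 116, 114, 117, 130, 128, 128, 129, 128, 127, 126]
230 [168, 166, 166, 164, 164, 164, 163, 163, 164, 171, 161, 12, 27, 32, 32, 33, 32, 31, 30, 32, 31, 30, 30, 31, 31, 29, 31, 29, 31, 31, 32, 28, 31, 32, 28, 33, 30, 30, 29, 30, 29, 29, 30, 29, 28, 30, 29, 30, 29, 29, 30, 30, 30, 32, 32, 31, 33, 33, 33, 33, 34, 34, 35, 33, 34, 34, 33, 35, 33, 33, 35, 32, 30, 32, 32, 31, 31, 31, 30, 29, 30, 31, 31, 28, 29, 28, 29, 28, 27, 21, 63, 125, 114, 112, 112, 111, 112, 113, 114, 114]
```

Call:
apply_moves --pt "-0.7 0 0.05 0 0 0 0" --pt "-1.45 0 0.05 0 0 0 0" --pt "-2.2 0 0 0 0 0 0" --pt "-2.95 0 -0.15 0 0 0 0" --pt "-3.7 0 -0.3 0 0 0 0" --pt "-4.43 0 -0.5 0 0 0 0" --pt "-5.15 0 -0.74 0 0 0 0" --pt "-5.85 0 -1.0 0 0 0 0"

```text
t: 7.72
eef_pos: [0.5038, 0.2091, 0.1432]
tcp_rot: [-0.49, 0.512, -0.486, -0.511]
force: [4.6, -1.3, 3.3]
finger_gap: 0.317
```

```bash
python3 st.py
```

```text
7.7167 [0.50384198 0.20911952 0.14319319] [ 4.6 -1.3  3.3] [ 0.09 -1.1  -0.04] 0.31733463400272893 [ 7.630e-01 -9.400e-02 -2.530e-01  1.000e-03 -1.407e+00 -7.160e-01]
[[0.005, -0.999, -0.047], [0.002, -0.047, 0.999], [-1.0, -0.005, 0.002]]
radius 0.1730406126652017 ang 22.490504310127427
```

Call:
apply_moves --pt "-0.69 0 -0.3 0 0 0 0" --pt "-1.37 0 -0.64 0 0 0 0" --pt "-2.03 0 -1.0 0 0 0 0" --pt "-2.67 0 -1.39 0 0 0 0" --pt "-3.3 0 -1.81 0 0 0 0" --pt "-3.91 0 -2.26 0 0 0 0" --pt "-4.5 0 -2.73 0 0 0 0" --pt "-5.07 0 -3.23 0 0 0 0"

```text
t: 8.38
eef_pos: [0.5053, 0.1758, 0.1918]
tcp_rot: [-0.489, 0.512, -0.487, -0.511]
force: [9.6, -3.3, -1.5]
finger_gap: 0.31
```

```bash
python3 st.py
```

```text
8.3833 [0.50534086 0.17584365 0.19179284] [ 9.6 -3.3 -1.5] [-0.15 -3.27 -0.05] 0.3101802919180434 [ 0.712 -0.135 -0.202  0.002 -1.501 -0.666]
[[0.004, -0.999, -0.046], [0.001, -0.046, 0.999], [-1.0, -0.004, 0.001]]
radius 0.17086543542491398 ang 42.208621864212766
```

Call:
apply_moves --pt "-0.54 -0.1 -0.52 0 0 0 0" --pt "-1.06 -0.1 -1.06 0 0 0 0" --pt "-1.55 -0.1 -1.63 0 0 0 0" --pt "-2.03 -0.1 -2.21 0 0 0 0" --pt "-2.47 -0.1 -2.82 0 0 0 0" --pt "-2.89 -0.1 -3.44 0 0 0 0" --pt "-3.27 -0.1 -4.08 0 0 0 0" --pt "-3.64 -0.1 -4.74 0 0 0 0"

```text
t: 9.05
eef_pos: [0.5076, 0.1291, 0.2265]
tcp_rot: [0.489, -0.511, 0.488, 0.512]
force: [9.0, -0.7, -4.4]
finger_gap: 0.316
```

```bash
python3 st.py
```

```text
9.05 [0.50762218 0.12905218 0.22651716] [ 9.  -0.7 -4.4] [ 0.46 -2.74  0.02] 0.31619076028346693 [ 6.33e-01 -1.66e-01 -1.66e-01 -1.00e-03 -1.57e+00 -5.86e-01]
[[0.0, -0.999, -0.047], [0.001, -0.047, 0.999], [-1.0, -0.0, 0.001]]
radius 0.16944109906194618 ang 61.9349267500006
```

Call:
apply_moves --pt "-0.25 -0.05 -0.5 0 0 0 0" --pt "-0.48 -0.05 -1.0 0 0 0 0" --pt "-0.7 -0.05 -1.5 0 0 0 0" --pt "-0.9 -0.05 -2.0 0 0 0 0" --pt "-1.05 -0.05 -2.4 0 0 0 0" --pt "-1.05 -0.05 -2.6 0 0 0 0" --pt "-1.05 -0.05 -2.6 0 0 0 0" --pt "-1.05 -0.05 -2.6 0 0 0 0"

```text
t: 9.72
eef_pos: [0.5087, 0.1087, 0.2353]
tcp_rot: [0.49, -0.51, 0.485, 0.515]
force: [4.7, 20.2, -6.0]
finger_gap: 0.314
```

```bash
python3 st.py
```

```text
9.7167 [0.50866299 0.10871508 0.23525306] [ 4.7 20.2 -6. ] [ 6.96 -1.33 -0.2 ] 0.3141166494197156 [ 0.592 -0.176 -0.156 -0.009 -1.586 -0.541]
[[-0.001, -0.999, -0.051], [0.01, -0.051, 0.999], [-1.0, 0.001, 0.01]]
radius 0.1690377889287558 ang 69.42308789430926
```

Call:
apply_moves --pt "0 0 0 0 0 0 0" --pt "0 0 0 0 0 0 0" --pt "0 0 0.3 0 0 0 0.5" --pt "0 0 0.3 0 0 0 1" --pt "0 0 0.3 0 0 0 1" --pt "0 0 0.3 0 0 0 1" --pt "0 0 0.3 0 0 0 1" --pt "0 0 0.3 0 0 0 1"

```text
t: 10.38
eef_pos: [0.5086, 0.1056, 0.2378]
tcp_rot: [-0.488, 0.512, -0.488, -0.511]
force: [0.9, -0.1, 0.6]
finger_gap: 1.0
```

Call:
apply_moves --pt "-3 0 0 0 0 0 1" --pt "-6 0 0 0 0 0 1" --pt "-9 0 0 0 0 0 1" --pt "-11.5 0 0 0 0 0 1" --pt "-11.5 0 0 0 0 0 1" --pt "-11.5 0 0 0 0 0 1" --pt "-11.5 0 0 0 0 0 1" --pt "-11.5 0 0 0 0 0 1"

```text
t: 11.05
eef_pos: [0.5084, 0.106, 0.3513]
tcp_rot: [0.487, -0.511, 0.489, 0.512]
force: [-0.6, 0.3, -0.9]
finger_gap: 0.996
```

```bash
python3 st.py; python3 - <<'E'
from h import *
import cv2
c=cal("wrist"); im=imaging.camera("wrist")
d=np.array([-.0507,.9987,0]); C=np.array([.5128,.0495,.071])
for a in (70,67,64,60):
    t=np.radians(a); e=d*np.cos(t)+np.array([0,0,np.sin(t)]); print(a,proj(c,np.array([C+e*.208])).round(1))
for k in imaging.masks_of("lever_grip","wrist")[:2]: print(k["confidence"],k["bbox"])
cv2.imwrite("pics/w3.png",im)
# place goals
mag=123; print("above handle",row([.515,-.3675,.30],123), row([.45,-.15,.34],150))
E
```

```text
11.05 [0.50838543 0.10595464 0.35130176] [-0.6  0.3 -0.9] [-0.03 -0.04 -0.06] 0.9963991841940951 [ 5.930e-01 -1.400e-01  8.500e-02 -1.000e-03 -1.799e+00 -5.460e-01]
[[-0.002, -0.999, -0.047], [-0.001, -0.047, 0.999], [-1.0, 0.002, -0.001]]
radius 0.28008064190402265 ang 78.34084498577378
70 [[322.4 249.2]]
67 [[322.5 261.6]]
64 [[322.6 272.6]]
60 [[322.8 285.2]]
0.91 [304.5, 106.2, 347.3, 259.5]
0.6 [113.9, 0.0, 190.5, 25.1]
above handle [ 5.1910e+00  1.5600e+00 -4.7319e+01  1.0420e+00 -2.0000e-03 -1.0000e-03] [ 1.1840e+00  7.0390e+00 -2.5291e+01  5.7100e-01 -1.0000e-03 -2.0000e-03]
```

View pics/w3.png

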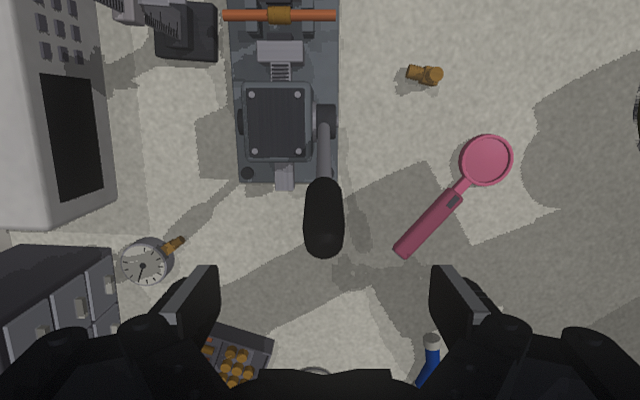

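Call:
apply_moves --pt "0 0 -4 0 0 0 1" --pt "0 0 -8 0 0 0 1" --pt "0 0 -11 0 0 0 1" --pt "0 0 -13 0 0 0 1" --pt "0 0 -13 0 0 0 1" --pt "0 0 -13 0 0 0 1" --pt "0 0 -13 0 0 0 1" --pt "0 0 -13 0 0 0 1"

```text
t: 11.82
eef_pos: [0.5147, -0.0231, 0.3523]
tcp_rot: [0.488, -0.512, 0.488, 0.512]
force: [-0.0, -0.0, 0.8]
finger_gap: 1.004
```

```bash
python3 st.py; python3 - <<'E'
from h import *
import cv2,pickle
c=cal("wrist"); im=imaging.camera("wrist"); pickle.dump(c,open("c4.pkl","wb")); print(proj(c,np.array([[.5649,-.056,.0496],[.6296,-.0424,.1436]])).round(1))
cv2.imwrite("pics/w4.png",im)
print(row([.515,-.3675,.30],123), row([.45,-.15,.34],150))
E
```

```text
11.8167 [ 0.51473414 -0.02308505  0.35231782] [-0.  -0.   0.8] [-0.03 -0.03  0.02] 1.0041356545743478 [ 0.346 -0.152  0.077 -0.    -1.8   -0.298]
[[-0.001, -0.999, -0.048], [0.0, -0.048, 0.999], [-1.0, 0.001, 0.0]]
radius 0.284726058243671 ang 104.77002449869086
[[283.1 137.7]
 [201.4 157.7]]
[ 5.2370e+00  1.6350e+00 -3.4414e+01  1.0430e+00 -0.0000e+00 -1.0000e-03] [ 1.2430e+00  7.0790e+00 -1.2375e+01  5.7200e-01 -0.0000e+00 -1.0000e-03]
```

View pics/w4.png

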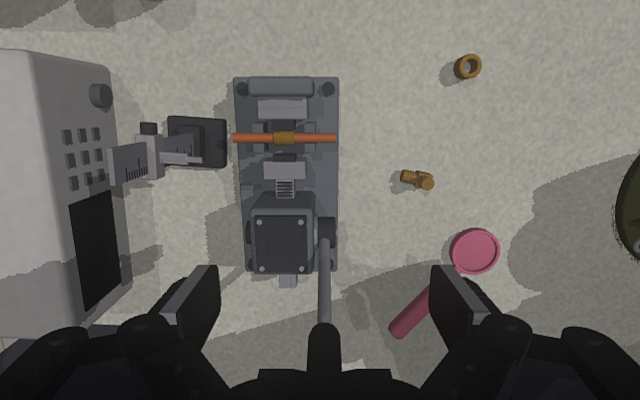

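Call:
apply_moves --pt "0 0.2 -4 0.12 0 0 1" --pt "0 0.4 -8 0.24 0 0 1" --pt "0 0.6 -12 0.36 0 0 1" --pt "0 0.8 -16 0.48 0 0 1" --pt "1 1 -20 0.6 0 0 1" --pt "2 1.2 -24 0.72 0 0 1" --pt "3 1.4 -28 0.84 0 0 1" --pt "4 1.6 -31.5 0.95 0 0 1"

```text
t: 12.53
eef_pos: [0.5137, -0.3407, 0.3118]
tcp_rot: [0.669, -0.23, 0.669, 0.23]
force: [1.0, 0.9, 0.4]
finger_gap: 1.0
```

```bash
python3 st.py; python3 - <<'E'
from h import *
import cv2
print(row([.515,-.3675,.27],123))
c=pickle=None
import pickle
w=pickle.load(open("c4.pkl","rb")); t=cal("top"); s=cal("scene")
T=lambda x,y:(160+x/2.58,100+y/2.58)
print("ptr",tri([(t,*T(466,127)),(s,352.9,235.3),(w,203,160)]).round(4), tri([(s,352.9,235.3),(w,203,160)]).round(4), tri([(t,*T(466,127)),(s,352.9,235.3)]).round(4))
print("ferr",tri([(t,*T(474,193)),(s,170+421/2.58,140+293/2.58),(w,284,138)]).round(4))
im=cv2.imread("pics/scene0.png")[215:260,335:385]; a=cv2.resize(im,None,fx=10,fy=10,interpolation=cv2.INTER_CUBIC)
im=cv2.imread("pics/top0.png")[120:160,320:360]; b=cv2.resize(im,None,fx=10,fy=10,interpolation=cv2.INTER_CUBIC)
z=np.zeros((450,790,3),np.uint8); z[:450,:500]=a; z[:400,500:790]=b[:,50:340]; cv2.imwrite("pics/p1.png",z)
E
```

```text
12.5333 [ 0.51365306 -0.34071205  0.31184713] [1.  0.9 0.4] [ 0.1  -0.09 -0.  ] 0.9998166820601908 [-0.261  0.098  0.247 -0.    -1.72  -0.647]
[[-0.0, -0.615, 0.788], [0.0, 0.788, 0.615], [-1.0, 0.0, -0.0]]
radius 0.4550338765539457 ang 148.92838151576598
[ 4.184 -2.196 -1.541  0.087 -0.    -0.   ]
ptr [ 0.6287 -0.0414  0.1443] [ 0.628  -0.0406  0.1434] [ 0.6293 -0.0423  0.145 ]
ferr [ 0.5645 -0.0558  0.0493]
```

View pics/p1.png

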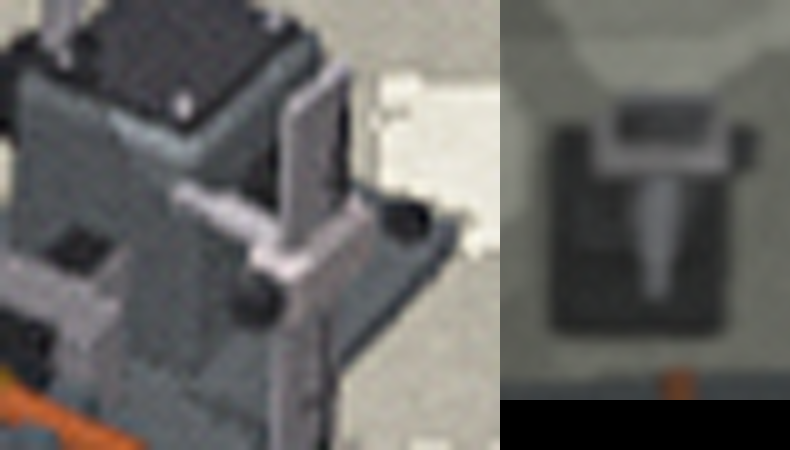

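```bash
python3 - <<'E'
from h import *
import cv2,pickle
w=pickle.load(open("c4.pkl","rb")); t=cal("top"); s=cal("scene")
for so in ((352,233.8),(352.5,234.3)):
  print("ptr",tri([(t,340.3,149.5),(s,*so),(w,203,160)]).round(4), tri([(s,*so),(w,203,160)]).round(4), tri([(t,340.3,149.5),(s,*so)]).round(4))
# stand: rule origin 47 mm beyond tip along +x of stand
c=cal("wrist"); im=imaging.camera("wrist"); cv2.imwrite("pics/w5.png",im)
for k in imaging.masks_of("magnifier","wrist")[:3]:
    m=k["mask"]; print(k["confidence"],np.round(k["bbox"]))
L=proj(c,np.array([[.591,-.3185,.007],[.515,-.3675,.022],[.4515,-.409,.011]])); print(L.round(1))
E
```

```text
ptr [ 0.6266 -0.0415  0.149 ] [ 0.6259 -0.0418  0.1489] [ 0.6268 -0.0417  0.1492]
ptr [ 0.6274 -0.0412  0.1471] [ 0.6269 -0.0412  0.1469] [ 0.6277 -0.0414  0.1474]
0.74 [396. 262. 562. 364.]
0.63 [272.  82. 327. 256.]
0.61 [378.   0. 552.  85.]
[[300.3 225.9]
 [305.  156. ]
 [310.1  87.3]]
```

View pics/w5.png

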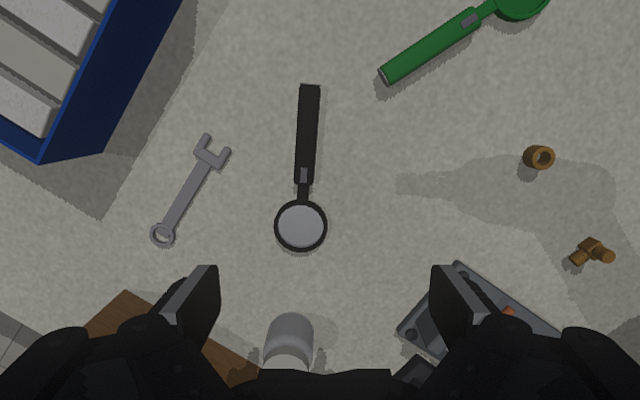

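Call:
apply_moves --pt "3 -1.1 -0.8 0.05 0 0 1" --pt "6 -2.2 -1.55 0.087 0 0 1" --pt "9.5 -2.2 -1.55 0.087 0 0 1" --pt "13 -2.2 -1.55 0.087 0 0 1" --pt "16.5 -2.2 -1.55 0.087 0 0 1" --pt "19 -2.2 -1.55 0.087 0 0 1" --pt "19 -2.2 -1.55 0.087 0 0 1" --pt "19 -2.2 -1.55 0.087 0 0 1"

```text
t: 13.3
eef_pos: [0.515, -0.3652, 0.122]
tcp_rot: [0.676, -0.203, 0.678, 0.203]
force: [0.2, -0.6, 1.4]
finger_gap: 1.004
```

```bash
python3 st.py; python3 - <<'E'
from h import *
import cv2
print(row([.515,-.3675,.027],123))
c=cal("wrist"); im=imaging.camera("wrist"); cv2.imwrite("pics/w6.png",im)
L=proj(c,np.array([[.591,-.3185,.007],[.591,-.3185,.014],[.515,-.3675,.022],[.4515,-.409,.011]])); print(L.round(1))
for k in imaging.masks_of("magnifier","wrist")[:3]:
    m=k["mask"]; ys,xs=np.nonzero(m); print(k["confidence"],np.round(k["bbox"]))
    for v in range(20,400,40):
        r=np.nonzero(m[v])[0]
        if len(r): print(v,r.min(),r.max())
E
```

```text
13.3 [ 0.51497945 -0.36515949  0.12202951] [ 0.2 -0.6  1.4] [-0.05  0.    0.04] 1.0043995531326382 [-0.3    0.149 -0.043  0.    -1.381 -0.688]
[[-0.003, -0.55, 0.835], [0.0, 0.835, 0.55], [-1.0, 0.002, -0.002]]
radius 0.4166679432233875 ang 173.79589663290093
[ 9.503e+00 -2.140e-01 -1.080e-01  7.000e-03 -2.000e-03 -2.000e-03]
[[320.4 325.5]
 [320.3 331.2]
 [321.  217.2]
 [321.1  94.4]]
0.67 [275.  84. 364. 370.]
100 301 340
140 301 339
180 302 338
220 302 338
260 304 336
300 283 358
340 277 363
0.66 [439.   1. 576.  84.]
20 478 548
60 442 495
0.5 [ 88. 184. 192. 336.]
220 127 190
260 126 154
300 107 134
```

Call:
apply_moves --pt "3 -0.1 -0.1 0 0 0 1" --pt "6 -0.2 -0.1 0 0 0 1" --pt "8 -0.2 -0.1 0 0 0 1" --pt "9.4 -0.2 -0.1 0 0 0 1" --pt "9.4 -0.2 -0.1 0 0 0 1" --pt "9.4 -0.2 -0.1 0 0 0 0.4" --pt "9.4 -0.2 -0.1 0 0 0 0.2" --pt "9.4 -0.2 -0.1 0 0 0 0" --grip_force 60

```text
t: 14.07
eef_pos: [0.5167, -0.3688, 0.0315]
tcp_rot: [0.679, -0.204, 0.676, 0.202]
force: [0.5, -0.1, 0.1]
finger_gap: 0.603
```

Call:
apply_moves --pt "0 0 0 0 0 0 0" --pt "0 0 0 0 0 0 0" --pt "0 0 0 0 0 0 0" --pt "0 0 0 0 0 0 0" --pt "0 0 0 0 0 0 0" --pt "0 0 0 0 0 0 0" --pt "0 0 0 0 0 0 0" --pt "0 0 0 0 0 0 0"

```text
t: 14.73
eef_pos: [0.5159, -0.3686, 0.0301]
tcp_rot: [0.678, -0.203, 0.677, 0.202]
force: [-0.8, 0.7, 6.1]
finger_gap: 0.266
```

```bash
python3 st.py; python3 - <<'E'
from h import *
o,q=tool(); M=q.as_matrix(); print("lens in tool",M.T@(np.array([.591,-.3185,.007])-o["eef_pos"]),"tool z heading",np.degrees(np.arctan2(M[1,2],M[0,2])))
E
```

```text
14.7333 [ 0.5159499  -0.3685832   0.03005732] [-0.8  0.7  6.1] [ 0.45  0.04 -0.02] 0.26590794195830686 [-3.050e-01  2.160e-01 -1.420e-01  1.000e-03 -1.212e+00 -6.850e-01]
[[0.002, -0.549, 0.836], [-0.001, 0.836, 0.549], [-1.0, -0.002, 0.001]]
radius 0.4203356585493468 ang -173.58788744950655
lens in tool [0.02312633 0.00070436 0.09020622] tool z heading 33.29504806471901
```

Call:
apply_moves --pt "-1 0 0 0 0 0 0" --pt "-2.5 0 0 0 0 0 0" --pt "-5 0 0 0 0 0 0" --pt "-8 0 0 0 0 0 0" --pt "-11 0 0 0 0 0 0" --pt "-14 0 0 0 0 0 0" --pt "-16 0 0 0 0 0 0" --pt "-17 0 0 0 0 0 0"

```text
t: 15.4
eef_pos: [0.5158, -0.3688, 0.2026]
tcp_rot: [0.679, -0.203, 0.676, 0.201]
force: [0.7, -0.1, -0.8]
finger_gap: 0.263
```

```bash
python3 st.py; python3 - <<'E'
from h import *
h=45; p=[.5645-.09*np.cos(np.radians(h)),-.0558-.09*np.sin(np.radians(h)),.19]; print(p,row(p,h+90))
E
```

```text
15.4 [ 0.51576187 -0.36879559  0.20263093] [ 0.7 -0.1 -0.8] [-0.06 -0.05  0.02] 0.26298981753053874 [-3.050e-01  1.270e-01  7.900e-02  1.000e-03 -1.519e+00 -6.850e-01]
[[0.004, -0.549, 0.836], [-0.002, 0.836, 0.549], [-1.0, -0.004, 0.002]]
radius 0.43638976587647144 ang 163.26849803388373
[np.float64(0.5008603896932107), np.float64(-0.11943961030678928), 0.19] [ 1.2080e+00  2.1670e+01  1.2432e+01 -2.0500e-01  2.0000e-03  4.0000e-03]
```

Call:
apply_moves --pt "0 2.5 1.5 -0.03 0 0 0" --pt "0 5.5 3.2 -0.05 0 0 0" --pt "0 8.5 5 -0.08 0 0 0" --pt "0 11.5 6.7 -0.11 0 0 0" --pt "0.3 14.5 8.4 -0.14 0 0 0" --pt "0.6 17.5 10 -0.17 0 0 0" --pt "1 20 11.5 -0.19 0 0 0" --pt "1.2 21.6 12.4 -0.205 0 0 0"

```text
t: 16.07
eef_pos: [0.4995, -0.1171, 0.1851]
tcp_rot: [0.652, -0.271, 0.653, 0.272]
force: [0.2, 0.1, -2.2]
finger_gap: 0.265
```

Call:
apply_moves --pt "0.5 0 0 0 0 0 0" --pt "1 0 0 0 0 0 0" --pt "1.5 0 0 0 0 0 0" --pt "1.8 0 0 0 0 0 0" --pt "1.9 0 0 0 0 0 0" --pt "1.9 0 0 0 0 0 0" --pt "1.9 0 0 0 0 0 0" --pt "1.9 0 0 0 0 0 0"

```text
t: 16.73
eef_pos: [0.5005, -0.1201, 0.1679]
tcp_rot: [0.653, -0.271, 0.653, 0.27]
force: [-0.0, -0.4, -1.4]
finger_gap: 0.264
```

```bash
python3 st.py; python3 - <<'E'
from h import *
import cv2
o,q=tool(); M=q.as_matrix(); l=o["eef_pos"]+M@np.array([.0231,.0007,.0902]); print("lens kin",l.round(4))
t=cal("top"); s=cal("scene"); print(proj(s,l),proj(t,l))
a=imaging.camera("scene"); b=imaging.camera("top"); w=imaging.camera("wrist"); c=cal("wrist"); print("wrist lens/ferr/ptr",proj(c,np.array([l,[.5645,-.0558,.049],[.6275,-.0415,.147]])))
for n in ("scene","top","wrist"):
  for k in imaging.masks_of("lens",n)[:4]: print(n,k["confidence"],np.round(k["bbox"]))
A=cv2.resize(a[195:275,310:400],None,fx=5,fy=5,interpolation=cv2.INTER_CUBIC)
B=cv2.resize(b[120:210,290:370],None,fx=4.4,fy=4.4,interpolation=cv2.INTER_CUBIC)[:400,:350]
z=np.zeros((400,800,3),np.uint8); z[:,:450]=A; z[:B.shape[0],450:450+B.shape[1]]=B; cv2.imwrite("pics/f1.png",z); cv2.imwrite("pics/w7.png",w)
E
```

```text
16.7333 [ 0.50052094 -0.12006135  0.16790505] [-0.  -0.4 -1.4] [-0.    0.01 -0.02] 0.2642137608347793 [ 0.156 -0.183 -0.287  0.    -1.466 -0.942]
[[0.0, -0.707, 0.707], [-0.0, 0.707, 0.707], [-1.0, -0.0, 0.0]]
radius 0.19164980011891192 ang 151.68433183520824
lens kin [ 0.5638 -0.0558  0.1448]
[[332.21871993 229.13139646]] [[345.23098248 170.70662293]]
wrist lens/ferr/ptr [[325.81530489 434.4348524 ]
 [324.55653037 323.50064032]
 [261.52335357 517.76797288]]
scene 0.96 [273. 220. 341. 236.]
scene 0.86 [288. 199. 344. 216.]
top 0.73 [259. 226. 275. 243.]
top 0.67 [184. 121. 230. 174.]
top 0.63 [405. 227. 435. 284.]
wrist 0.95 [292.  73. 357. 378.]
```

View pics/f1.png

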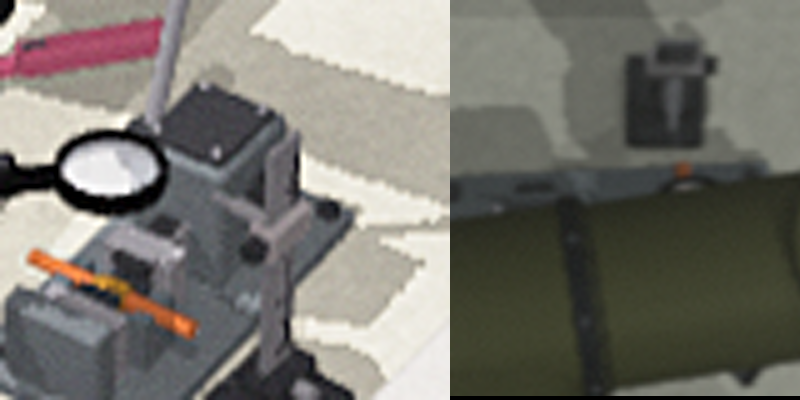

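```bash
python3 - <<'E'
from h import *
f,cx,cy,T=cal("wrist"); print(f,cx,cy); o,q=tool(); M=q.as_matrix()
print("cam",(-T[:3,:3].T@T[:3,3]).round(3),"look",(-T[2,:3]).round(3))
for dx,dy,dz in ((0,0,-8),(0,0,-12),(0,0,-16),(0,8,-10),(0,-8,-10),(-8,0,-12),(-12,0,-12),(2,6,-10),(2,-5,-12)):
    sh=M@np.array([dx,dy,dz])/100; T2=T.copy(); T2[:3,3]=T[:3,3]-T[:3,:3]@sh
    print(dx,dy,dz,(o["eef_pos"]+sh).round(3),proj((f,cx,cy,T2),np.array([[.6275,-.0415,.145],[.6275,-.0415,.15]])).round(1).tolist())
E
```

```text
352.0246156666643 324.236726936173 208.06496506968506
cam [ 0.452 -0.169  0.284] look [ 0.194  0.195 -0.961]
0 0 -8 [ 0.444 -0.176  0.168] [[268.3, 608.6], [267.0, 620.1]]
0 0 -12 [ 0.416 -0.205  0.168] [[271.1, 649.1], [269.9, 660.8]]
0 0 -16 [ 0.387 -0.233  0.168] [[273.6, 685.7], [272.6, 697.7]]
0 8 -10 [ 0.373 -0.134  0.168] [[141.9, 629.6], [137.9, 641.2]]
0 -8 -10 [ 0.486 -0.247  0.168] [[397.5, 629.1], [399.1, 640.7]]
-8 0 -12 [ 0.416 -0.205  0.248] [[284.5, 511.5], [283.9, 518.0]]
-12 0 -12 [ 0.416 -0.205  0.288] [[288.9, 466.0], [288.4, 471.1]]
2 6 -10 [ 0.387 -0.148  0.148] [[159.5, 679.4], [155.5, 693.4]]
2 -5 -12 [ 0.451 -0.24   0.148] [[351.3, 699.3], [352.0, 713.3]]
```

```bash
python3 - <<'E'
from h import *
f,cx,cy,T=cal("wrist"); o,q=tool(); M=q.as_matrix(); p=o["eef_pos"]
E=np.eye(4);E[:3,:3]=M;E[:3,3]=p; X=T@E  # cam_from_tool
for dx,dy,dz,w in ((-10,7,-12,-.6),(-10,-7,-12,-.6),(-6,-7,-8,-.8),(-10,-7,-6,-.6),(-10,-9,-6,-.8)):
    N=np.eye(4);N[:3,:3]=M@R.from_rotvec([0,w,0]).as_matrix();N[:3,3]=p+M@np.array([dx,dy,dz])/100
    T2=X@np.linalg.inv(N); c=(f,cx,cy,T2)
    ln=N[:3,:3]@np.array([.0231,0,.0902])+N[:3,3]
    print(dx,dy,dz,w,N[:3,3].round(3),"lens",ln.round(3),proj(c,np.array([[.6275,-.0415,.145],[.6275,-.0415,.15]])).round(1).tolist())
E
```

```text
-10 7 -12 -0.6 [ 0.366 -0.155  0.268] lens [ 0.428 -0.093  0.3  ] [[235.3, 301.0], [234.6, 305.1]]
-10 -7 -12 -0.6 [ 0.465 -0.254  0.268] lens [ 0.527 -0.192  0.3  ] [[354.5, 300.9], [354.7, 304.9]]
-6 -7 -8 -0.8 [ 0.493 -0.226  0.228] lens [ 0.55  -0.17   0.276] [[358.2, 272.8], [358.4, 277.4]]
-10 -7 -6 -0.6 [ 0.508 -0.212  0.268] lens [ 0.569 -0.15   0.3  ] [[358.3, 275.8], [358.6, 280.1]]
-10 -9 -6 -0.8 [ 0.522 -0.226  0.268] lens [ 0.578 -0.17   0.316] [[377.0, 230.0], [377.4, 234.4]]
```

Call:
apply_moves --pt "-3 0 -1 0 0 0 0" --pt "-6 -1 -3 0 -0.1 0 0" --pt "-8 -3 -5 0 -0.2 0 0" --pt "-10 -5 -6 0 -0.32 0 0" --pt "-10 -7 -6 0 -0.44 0 0" --pt "-10 -9 -6 0 -0.56 0 0" --pt "-10 -11 -6 0 -0.68 0 0" --pt "-10 -12 -6 0 -0.8 0 0"

```text
t: 17.7
eef_pos: [0.5438, -0.249, 0.2688]
tcp_rot: [0.857, -0.144, 0.344, 0.354]
force: [-0.3, -0.2, -2.4]
finger_gap: 0.266
```

Call:
apply_moves --pt "0 0 0 0 0 0 0" --pt "0 0 0 0 0 0 0" --pt "0 0 0 0 0 0 0" --pt "0 0 0 0 0 0 0" --pt "0 0 0 0 0 0 0" --pt "0 0 0 0 0 0 0" --pt "0 0 0 0 0 0 0" --pt "0 0 0 0 0 0 0"

```text
t: 18.37
eef_pos: [0.5431, -0.2462, 0.268]
tcp_rot: [0.856, -0.144, 0.347, 0.355]
force: [-0.2, -0.2, -0.7]
finger_gap: 0.263
```

```bash
python3 st.py; python3 - <<'E'
from h import *
import cv2,pickle
c=cal("wrist"); w=imaging.camera("wrist"); pickle.dump(c,open("c8.pkl","wb")); 
pp=proj(c,np.array([[.6275,-.0415,.14],[.6275,-.0415,.147],[.6275,-.0415,.153],[.5645,-.0558,.049]]));print(pp.round(1))
x0=int(pp[1,0])-100; y0=max(0,int(pp[1,1])-60); x0=min(max(x0,0),440);cv2.imwrite("pics/w8full.png",w)
cv2.imwrite("pics/w8.png",cv2.resize(w[y0:y0+140,x0:x0+200],None,fx=4,fy=4,interpolation=cv2.INTER_CUBIC)); print(x0,y0)
E
```

```text
18.3667 [ 0.54311008 -0.24615636  0.26802452] [-0.2 -0.2 -0.7] [-1.64  1.68  0.02] 0.2627596970853471 [-0.569 -0.06   0.077 -0.778 -1.515 -0.248]
[[0.506, -0.708, 0.492], [0.508, 0.706, 0.494], [-0.697, -0.001, 0.717]]
radius 0.35153601190660944 ang 146.73083508007852
[[404.9 226. ]
 [405.6 232. ]
 [406.2 237.3]
 [439.  124.6]]
305 172
```

View pics/w8.png

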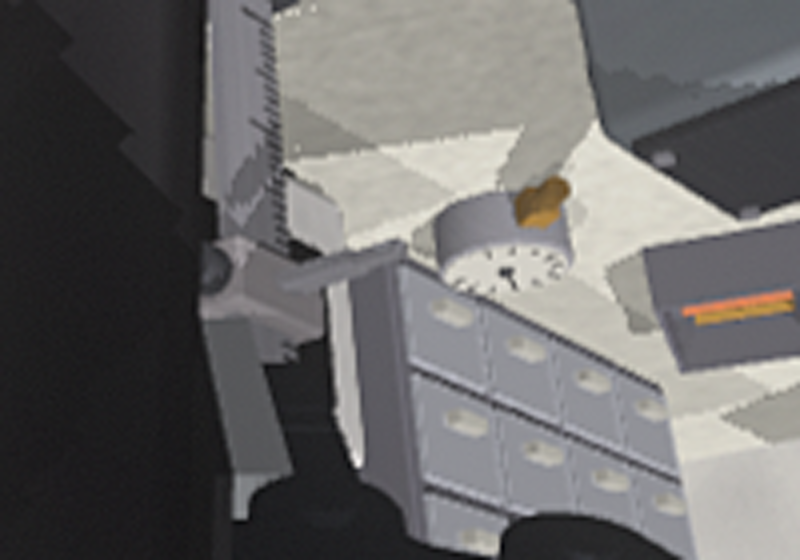

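The wrist view looks at the pointer from the side and upside down. Its tip is at crop (404,249), which is pixel (405.6,233.9).

```bash
python3 - <<'E'
from h import *
import pickle
a=pickle.load(open("c4.pkl","rb"));b=pickle.load(open("c8.pkl","rb"));s=cal("scene");t=cal("top")
print(tri([(a,203,160),(b,405.6,233.9)]).round(4),tri([(a,203,160),(b,405.6,233.9),(s,352.4,234)]).round(4),tri([(t,340.3,149.5),(b,405.6,233.9)]).round(4),tri([(t,340.3,149.5),(a,203,160),(b,405.6,233.9),(s,352.4,234)]).round(4))
E
```

```text
[ 0.627  -0.0415  0.149 ] [ 0.6269 -0.0418  0.1488] [ 0.6281 -0.0408  0.1487] [ 0.6273 -0.0414  0.1487]
```

Call:
apply_moves --pt "0 0 0 0 0.12 0 0" --pt "0 0 0 0 0.24 0 0" --pt "0 0 0 0 0.36 0 0" --pt "0 0 0 0 0.48 0 0" --pt "0 0 0 0 0.6 0 0" --pt "0 0 0 0 0.7 0 0" --pt "0 0 0 0 0.8 0 0" --pt "0 0 0 0 0.8 0 0"

```text
t: 19.08
eef_pos: [0.5441, -0.2446, 0.2658]
tcp_rot: [0.65, -0.272, 0.655, 0.272]
force: [0.1, 0.0, -2.7]
finger_gap: 0.264
```

```bash
python3 st.py; python3 - <<'E'
from h import *
h=45; l=np.array([.0231,.0007,.0902]); F=np.array([.5645,-.0558,.148])
for up in (.05,0): print(row(F+[0,0,up]-Rt(h+90)@l,h+90))
E
```

```text
19.0833 [ 0.54413144 -0.24464508  0.26581044] [ 0.1  0.  -2.7] [ 0.02  0.01 -0.  ] 0.26394436202015786 [-0.085  0.036  0.097  0.004 -1.637 -0.696]
[[-0.006, -0.71, 0.704], [-0.003, 0.704, 0.71], [-1.0, 0.002, -0.007]]
radius 0.3505594943709726 ang 147.41176054240185
[ 4.4580e+00  1.1807e+01  5.8570e+00  5.0000e-03 -7.0000e-03 -2.0000e-03]
[ 9.4580e+00  1.1796e+01  5.8910e+00  5.0000e-03 -7.0000e-03 -2.0000e-03]
```

Call:
apply_moves --pt "0.5 2.5 1.2 0 0 0 0" --pt "2 5 2.5 0 0 0 0" --pt "3.5 8 4 0 0 0 0" --pt "5 10 5 0 0 0 0" --pt "6.5 11.2 5.5 0 0 0 0" --pt "8 11.8 5.9 0 0 0 0" --pt "9 11.8 5.9 0 0 0 0" --pt "9.3 11.8 5.9 0 0 0 0"

```text
t: 19.75
eef_pos: [0.5004, -0.1216, 0.173]
tcp_rot: [0.653, -0.27, 0.654, 0.272]
force: [-1.2, 0.1, -1.3]
finger_gap: 0.268
```

Call:
apply_moves --pt "0 0 0 0 0 0 0" --pt "0 0 0 0 0 0 0" --pt "0 0 0 0 0 0 0" --pt "0 0 0 0 0 0 0" --pt "0 0 0 0 0 0 0" --pt "0 0 0 0 0 0 0" --pt "0 0 0 0 0 0 0" --pt "0 0 0 0 0 0 0"

```text
t: 20.42
eef_pos: [0.5012, -0.1218, 0.1747]
tcp_rot: [0.653, -0.271, 0.653, 0.271]
force: [-0.1, -0.6, -1.7]
finger_gap: 0.262
```

```bash
cat > fin.py <<'E'
from h import *
import cv2,sys
s=cal("scene"); a=imaging.camera("scene")
o,q=tool(); M=q.as_matrix(); l=o["eef_pos"]+M@np.array([.0231,.0007,.0902]); print("lens kin",l.round(4),"err",(l-[.5645,-.0558,.1488]).round(4),"pred px",proj(s,l).round(1),np.abs(o["qd"]).max())
u=M@np.array([-1,0,0]); print("tilt",np.degrees(np.arccos(u[2])))
h=45; print(row(np.array([.5645,-.0558,.1488])-Rt(135)@np.array([.0231,.0007,.0902]),135))
cv2.imwrite("pics/"+sys.argv[1],cv2.resize(a[150:290,270:400],None,fx=4,fy=4,interpolation=cv2.INTER_CUBIC))
E
python3 st.py; python3 fin.py f2.png
```

```text
20.4167 [ 0.50117844 -0.12178299  0.17473841] [-0.1 -0.6 -1.7] [-0.  0.  0.] 0.2623393156577292 [ 0.152 -0.182 -0.274 -0.    -1.479 -0.937]
[[-0.0, -0.707, 0.707], [0.0, 0.707, 0.707], [-1.0, 0.0, 0.0]]
radius 0.19650206999467587 ang 150.17244399313182
lens kin [ 0.5644 -0.0575  0.1516] err [-0.0001 -0.0017  0.0028] pred px [[332.  227.7]] 0.0014668773038134554
tilt 0.005732542146212448
[ 0.283  0.117  0.123  0.     0.    -0.   ]
```

View pics/f2.png

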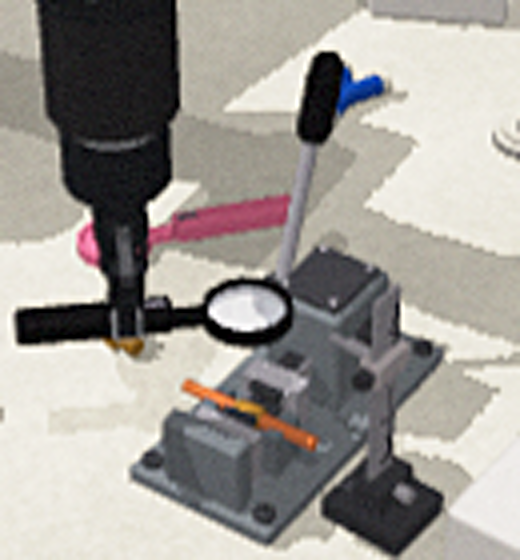

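Call:
apply_moves --pt "0.1 0.05 0.05 0 0 0 0" --pt "0.2 0.1 0.1 0 0 0 0" --pt "0.28 0.12 0.12 0 0 0 0" --pt "0.28 0.12 0.12 0 0 0 0" --pt "0.28 0.12 0.12 0 0 0 0" --pt "0.28 0.12 0.12 0 0 0 0" --pt "0.28 0.12 0.12 0 0 0 0" --pt "0.28 0.12 0.12 0 0 0 0"

```text
t: 21.13
eef_pos: [0.5012, -0.1201, 0.1719]
tcp_rot: [0.653, -0.271, 0.653, 0.271]
force: [-0.0, -0.1, -1.0]
finger_gap: 0.263
```

```bash
python3 fin.py f3.png; python3 - <<'E'
from h import *
s=cal("scene"); o,q=tool(); M=q.as_matrix(); l=o["eef_pos"]+M@np.array([.0231,.0007,.0902])
for dz in (-.012,.004,.016): print(dz,proj(s,l-.170*M[:,2]+[0,0,dz]).round(1))
for k in imaging.masks_of("magnifier","scene")[:2]:
    m=k["mask"]; print(np.round(k["bbox"])); 
    for u in (276,280,290,300): r=np.nonzero(m[:,u])[0]; print(u,r.min() if len(r) else None,r.max() if len(r) else None)
    for r0 in (.165,.15,.11,.07):
        P=l-r0*M[:,2]; print(proj(s,np.array([P+[0,0,.015],P-[0,0,.007]])).round(1).tolist())
    break
E
```

```text
lens kin [ 0.5644 -0.0558  0.1488] err [-0.0001  0.      0.    ] pred px [[332.4 228.1]] 0.0025743550742300557
tilt 0.005066558914377558
[ 0.001 -0.002  0.005  0.     0.    -0.   ]
-0.012 [[274.6 236.5]]
0.004 [[274.2 232.3]]
0.016 [[273.9 229. ]]
[191. 257. 225. 297.]
276 None None
280 None None
290 None None
300 None None
[[275.6, 229.1], [276.2, 235.0]]
[[280.9, 228.7], [281.4, 234.6]]
[[294.7, 227.5], [295.1, 233.4]]
[[308.4, 226.2], [308.7, 232.1]]
```

```bash
python3 -c "
from station import arm
print(arm.job_done())"
```

```text
the job is handed in; nothing more can be done
None
```

I crimped the ferrule, brought the lever back home, and handed the job in with the magnifier held over the ferrule. The hand-in gave no verdict.

- **Lever down:** I gripped the lever and pulled it through its whole stroke. Held at the bottom, its width in the wrist camera picture fitted 7° above horizontal, which is the stop.
- **Lever home:** I eased it back at about 0.5 rad/s, pressed it against the home stop and then let go. Pictures after release and at the end show it home.
- **Pointer height:** My first estimates ranged from 143 to 149 mm. A closer sideways look with the wrist camera settled it at 148.8 mm, and I used that.
- **Magnifier:** I picked up the black one by its handle. At the last check:
  - By the arm's measured pose, the lens was within 1 mm of the ferrule sideways and of the pointer height.
  - The tool was level and still.
  - A scene picture taken just before the final 3 mm correction agreed with the computed lens position to within about half a pixel (about 2 mm). It also showed the handle level.

One check failed: the last automatic search for the magnifier in the scene picture returned the green look-alike instead. The level check therefore rests on what I read from the picture myself. I saw no sign of a bystander or the pointer having moved, though I did not measure each one again at the end.

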